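Sort the dessert station into its three trays

TASK

Sort what stands loose at the front of the dessert bench: the two filled custard cups go into the white tray, the two stacks of empty cups into the blue tray, and the small ring cutter into the free bay of the steel-grey tray. Stand each one upright on the floor of a bay of its own, never tip the filled cups, and do not shift the large ring cutter that is already in its tray.

Things in the scene. Friction and masses are not known exactly. Their poses are not given: they have to be found in the camera images.
- white_tray: White tray, fixed: 182 mm along its y, 93 mm along its x, rim 12 mm high, 4 mm walls, a small lip at each short end. A divider makes two square bays, 85 mm inside, floors 3 mm above the worktop, centres at y = +44.5 and -44.5 mm (x = 0) in the tray's frame. Origin: centre of the underside, z up. For filled custard cups.
- blue_tray: Blue tray, fixed: 182 mm along its y, 93 mm along its x, rim 12 mm high, 4 mm walls, a small lip at each short end. A divider makes two square bays, 85 mm inside, floors 3 mm above the worktop, centres at y = +44.5 and -44.5 mm (x = 0) in the tray's frame. Origin: centre of the underside, z up. For stacks of empty cups.
- steel_tray: Dark steel-grey tray, fixed: 182 mm along its y, 93 mm along its x, rim 12 mm high, 4 mm walls, a small lip at each short end. A divider makes two square bays, 85 mm inside, floors 3 mm above the worktop, centres at y = +44.5 and -44.5 mm (x = 0) in the tray's frame. Origin: centre of the underside, z up. For ring cutters: the large one stands in the bay at y = -44.5 mm, the bay at y = +44.5 mm is free.
- custard_a_mid (a point): Small cream paper cup full of pale custard (solid, swirled top), tapering, one of two alike: 58 mm across the top, 42 mm tall, about 75 g. Point at its centre, 21 mm above its base, z up. Can be gripped across the side wall, the fingertips from 20 mm above its base upward.
- custard_b_mid (a point): Small cream paper cup full of pale custard (solid, swirled top), tapering, the other of two alike: 58 mm across the top, 42 mm tall, about 75 g. Point at its centre, 21 mm above its base, z up. Can be gripped across the side wall, the fingertips from 20 mm above its base upward.
- empties_a_mid (a point): Stack of nested EMPTY cream paper cups standing mouth up, one of two alike: 60 mm across, 88 mm tall, narrower at the foot, about 60 g; much taller than the custard cups. Point at its centre, 44 mm above its base, z up. Can be gripped across the side with the fingertips some 45 mm above its base.
- empties_b_mid (a point): Stack of nested EMPTY cream paper cups standing mouth up, the other of two alike: 60 mm across, 88 mm tall, narrower at the foot, about 60 g; much taller than the custard cups. Point at its centre, 44 mm above its base, z up. Can be gripped across the side with the fingertips some 45 mm above its base.
- small_cutter_mid (a point): Small steel ring cutter, an open ring like a short upright tube: 55 mm outside diameter, 31 mm tall, about 40 g. Point at its centre, 15.5 mm above its base, z up. Grip it across the outside (its bore is blocked: no finger goes in), fingertips from 13 mm above its base upward.
- large_cutter_mid (a point): The large steel ring cutter, 71 mm outside diameter, 36 mm tall, loose, already in the steel-grey tray. To be left alone. Point at its centre, 18 mm above its base.
Not all that is in view belongs to the job. What is shaped like the part that bears small_cutter_mid but red is not meant. What is shaped like the part that bears empties_b_mid but orange is not meant.

How it is judged:
By the outcome, as a careful person would: the job done as asked, in the order asked, and still so for the second after the job is handed in, with the robot touching nothing.
It also fails if it takes over 120 s, if anything falls off the work surface, if the arm or the gripper's body presses on something with over 40 N, if the wrist force passes 120 N, or if a joint passes its speed limit or range.

ROBOT

A 6-joint arm with a two-finger parallel gripper is mounted at the origin on a cart in front of the work surface, level with it; the furniture and walls round the work are solid. World frame = base frame: x ahead of the robot, y to its left, z up, the work surface at z = 0. Lengths are in mm, angles in rad, forces in N, time in s.
With the tool pointing down it reaches from about 400 to 825 mm from the base axis. Payload 7 kg.
Tool frame: the origin (TCP) lies where the fingers leave the gripper's body, on its centre line; the fingertips stand 73 mm ahead of it and the grasp point (between the pads) lies 54 mm ahead of it; z points along the fingers, y is the line along which they close (so a half turn about z gives the same grasp; the last joint's range is limited). The gripper opens to 85 mm and grips with 20 to 120 N. Pads are 22 mm wide; open, the fingers measure 114 mm over their backs; the gripper's body (76 mm by 85 mm) begins 54 mm behind the grasp point. The pads swing forward as they close: fully open they stand 13 mm farther back than shut.
Start: joints at [-0.964, 0.359, 0.012, 0, -1.224, -0.288], TCP at [211.537, -640.974, 303.902] pointing down, gripper open.
Joint ranges: [-3.07, 3.07], [-1.43, 2.12], [-1.02, 1.25], [-3.03, 1.67], [-3.05, -0], [-3.03, 3.03]. Speed limits (rad/s): [2.39, 2.39, 3.01, 3.14, 3.14, 3.14].

INTERFACE

Orientations are given as a unit quaternion [w, x, y, z].
In Python, from cell import r gives the robot as it stands.
- The arm moves only by the shell command python3 -m pendant 'ROWS'. ROWS is JSON, a list of rows, each a list of 7 numbers: the shift along the tool's x, y, z scaled (see below), then the turn, a rotation vector about the tool's x, y, z scaled (see below), then the closure in counts, from 0 (fully open) to 255 (shut). In form: [[x, y, z, rx, ry, rz, grip], ...]. A call has 1 to 12 rows; each row shifts and turns the commanded pose from where the row before left it, along the tool's axes as they then stand; what a row does not reach is not made up. The controller multiplies each number of a shift by 25 mm and each number of a turn by 6 degrees. A row lasts 1/8 s, in which the tool goes at most 62.5 mm and 10.7 degrees, less where a joint would pass 70% of its speed; a pose out of reach is approached as far as the arm can. A call with a number of a shift or a turn outside -1 to 1 is refused whole. A call with a gripper value outside its range is refused whole. The fingers move at their own pace and stop on an object; the grip force is fixed at half the most. Time passes only in rows, so rows that do not move let the fingers close. It gives the time, the measured TCP pose, the force, the opening and the grip force at its end, in the units of the state.
- r.sense(): the state, without advancing time (a new reading comes with each control period).
- r.camera(name): name is "side" or "top" or "wrist"; returns a dict with "image" (384x512x3 uint8, red, green, blue), "camera_matrix" (3x3 intrinsics, pixels), "view" (4x4, takes a point from world to camera coordinates); the wrist camera has in their place "mount" (4x4, takes a point from camera to tool coordinates, whose origin is the TCP and whose axes are the flange's). Camera axes: x right, y up, looking along -z (the intrinsics and any distortion apply to the point x, -y, -z); pixel columns grow to the right and rows downward; lengths in mm; the calibration is good to about 2 mm. A picture is of the moment at which its call begins: read the wrist's pose just before it. There is no depth.
- r.close_job(): hands the job in; it is judged then, once.
The state is a dict: "time": time; "joint_positions": joint angles; "joint_velocities": joint speeds; "effort": joint torques, N m; "ee_pos": TCP position; "tool_rot": TCP orientation; "wrist_force": force on the tool from outside, world axes, zero at the start; "torque": the same for the moment, N m; "width": finger opening in mm; "grasp_force": force on a finger pad.
Only numpy, scipy, OpenCV 4.12 (cv2) and the standard library are available. Lean on these libraries where they do the work, as an engineer would, in place of code of your own. Each camera call takes 0.05 s, during which the arm holds its last target. There are 200 camera calls.

## Working session

There is one attempt and no reset: what is moved stays moved. The work goes in short steps, Python scripts to look and compute and a shell command to move; the robot and the scene stay as the last step left them, time stands still between calls to the robot, and variables do not carry over. Pictures are saved under pics/ and viewed, at most 14 in all, crops included, and the job is handed in when it is done.

```bash
mkdir -p pics; ls; python3 - <<'E'
from cell import r
import cv2,numpy as np
s=r.sense();print(s)
for n in("top","side"):
    c=r.camera(n);cv2.imwrite(f"pics/{n}0.png",c["image"][:,:,::-1]);print(c["camera_matrix"],c["view"],[k for k in c])
E
```

```text
pics
{'time': 0.0, 'joint_positions': array([-9.63920187e-01,  3.59410602e-01,  1.10411262e-02, -3.42907050e-04,
       -1.22413204e+00, -2.88079496e-01]), 'joint_velocities': array([-1.09996740e-04,  5.88985684e-04,  1.36413776e-06,  1.12672981e-03,
        3.13985636e-04,  1.43497419e-03]), 'effort': array([-1.04042545e-03, -5.83329105e+01,  2.93419182e+01,  6.93716124e+00,
       -6.00804298e-03,  2.16364117e-05]), 'ee_pos': array([ 211.40882889, -640.64286747,  302.9418448 ]), 'tool_rot': array([-2.23580394e-04, -1.58666474e-01,  9.87331858e-01,  8.38403112e-04]), 'wrist_force': array([ 0.64456091,  0.05269093, -0.19055065]), 'torque': array([ 0.02298777,  0.01446598, -0.00622239]), 'grasp_force': 0.0, 'width': 85.04335301062619}
[[439.5187201    0.         249.89586842]
 [  0.         439.5187201  194.53969263]
 [  0.           0.           1.        ]] [[-3.37993027e-04 -9.99954499e-01  9.53335021e-03 -5.45129846e+00]
 [ 9.97764578e-01  2.99854943e-04  6.68263261e-02 -5.15216700e+02]
 [-6.68261441e-02  9.53462598e-03  9.97719077e-01 -1.14658192e+03]
 [ 0.00000000e+00  0.00000000e+00  0.00000000e+00  1.00000000e+00]] ['image', 'camera_matrix', 'view']
[[378.45172903   0.         258.54302263]
 [  0.         378.45172903 190.01259925]
 [  0.           0.           1.        ]] [[-7.98266678e-01 -6.02298810e-01  2.54049153e-03  4.42980901e+02]
 [ 3.81013494e-01 -5.01706806e-01  7.76607364e-01 -2.60506794e+02]
 [-4.66475109e-01  6.20907742e-01  6.29979800e-01 -8.89461466e+02]
 [ 0.00000000e+00  0.00000000e+00  0.00000000e+00  1.00000000e+00]] ['image', 'camera_matrix', 'view']
```

View pics/top0.png

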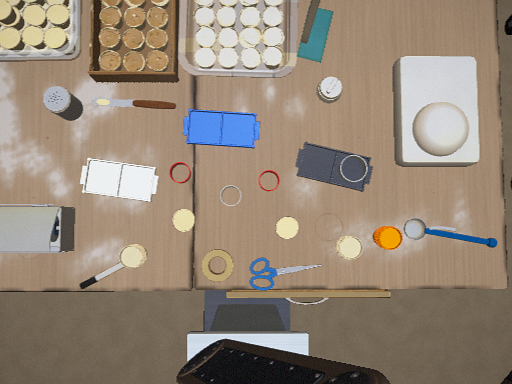

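View pics/side0.png

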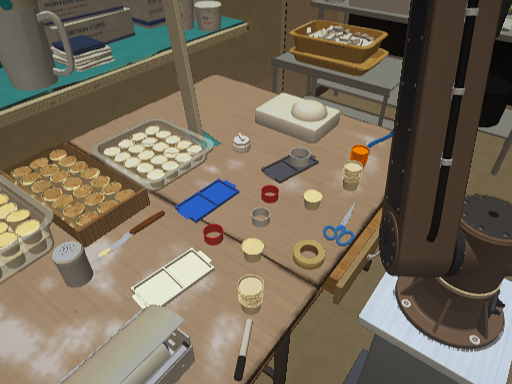

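```bash
cat > h.py <<'E'
import cv2,numpy as np
from cell import r
def unproj(c,px,z):
    K,V=c["camera_matrix"],np.array(c["view"]);R,t=V[:3,:3],V[:3,3]
    d=np.linalg.inv(K)@[px[0],px[1],1];d=R.T@(d*[1,-1,-1]);o=-R.T@t
    return o+d*(z-o[2])/d[2]
def proj(c,p):
    V=np.array(c["view"]);q=(V@np.append(p,1))[:3]*[1,-1,-1];q=c["camera_matrix"]@q;return q[:2]/q[2]
E
python3 - <<'E'
from h import *
c=r.camera("top");s=r.camera("side");im=c["image"];hsv=cv2.cvtColor(im,cv2.COLOR_RGB2HSV)
cv2.imwrite("pics/crop1.png",cv2.resize(im[100:295,70:410],None,fx=2.35,fy=2.35,interpolation=cv2.INTER_CUBIC)[:,:,::-1])
S=s["image"][150:385,130:400];cv2.imwrite("pics/crop2.png",cv2.resize(S,None,fx=2.5,fy=2.5,interpolation=cv2.INTER_CUBIC)[:,:,::-1])
for n,p in dict(cream1=(183,220),cream2=(288,228),st1=(133,256),st2=(349,247),white=(100,170),blue=(205,128),steel=(315,165),ring=(222,191),table=(250,210)).items(): print(n,hsv[p[1],p[0]])
def blobs(m,lo):
    for k in cv2.findContours(m,cv2.RETR_EXTERNAL,cv2.CHAIN_APPROX_NONE)[0]:
        if cv2.contourArea(k)>lo: yield k
m=cv2.inRange(hsv,(18,40,190),(35,140,255));m[:200]=0;m[:,:70]=0
for k in blobs(m,80):
    (x,y),rr=cv2.minEnclosingCircle(k)
    print("cream",x,y,rr,cv2.contourArea(k),"z42",unproj(c,(x,y),42).round(),"z88",unproj(c,(x,y),88).round(),proj(s,unproj(c,(x,y),42)).round(),proj(s,unproj(c,(x,y),88)).round())
for n,lo,hi in(("blue",(100,120,60),(125,255,255)),("white",(0,0,215),(180,30,255)),("steel",(100,10,40),(150,120,120))):
    m=cv2.inRange(hsv,lo,hi)[100:215];mm=np.zeros(im.shape[:2],np.uint8);mm[100:215]=m;mm[:,:75]=0;mm[:,385:]=0
    mm=cv2.morphologyEx(mm,cv2.MORPH_CLOSE,np.ones((5,5)))
    for k in blobs(mm,900):
        w=np.array([unproj(c,q[0],12)[:2] for q in k],np.float32);b=cv2.minAreaRect(w);print(n,b)
E
```

```text
cream1 [ 26  63 232]
cream2 [ 25  59 235]
st1 [ 24  41 225]
st2 [ 24  43 227]
white [ 80   3 241]
blue [109 163 239]
steel [116  44  98]
ring [ 30   2 132]
table [ 14  75 170]
cream 213.0 265.5 14.637381553649902 90.5 z42 [331.  89.  42.] z88 [336.  86.  88.] [308. 248.] [308. 233.]
cream 132.0625 255.95535278320312 13.52872371673584 422.5 z42 [356. 297.  42.] z88 [359. 285.  88.] [250. 298.] [252. 281.]
cream 349.0 246.5 13.756916999816895 441.0 z42 [ 379. -261.   42.] z88 [ 382. -250.   88.] [352. 175.] [352. 165.]
cream 286.70001220703125 226.89999389648438 11.458708763122559 365.0 z42 [ 430. -100.   42.] z88 [430. -96.  88.] [312. 195.] [313. 183.]
cream 183.26258850097656 219.838134765625 11.388988494873047 358.0 z42 [448. 167.  42.] z88 [448. 160.  88.] [253. 245.] [254. 231.]
blue ((694.7927856445312, 72.16731262207031), (202.24447631835938, 93.63722229003906), 86.2495346069336)
white ((556.1011962890625, 343.4815979003906), (202.1310272216797, 92.48973846435547), 82.23346710205078)
steel ((592.016357421875, -230.15191650390625), (200.40687561035156, 92.08120727539062), 76.58613586425781)
```

View pics/crop1.png

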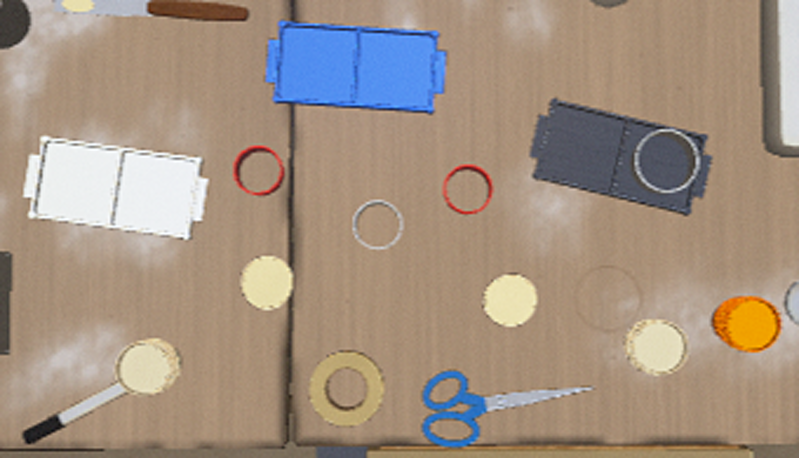

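View pics/crop2.png

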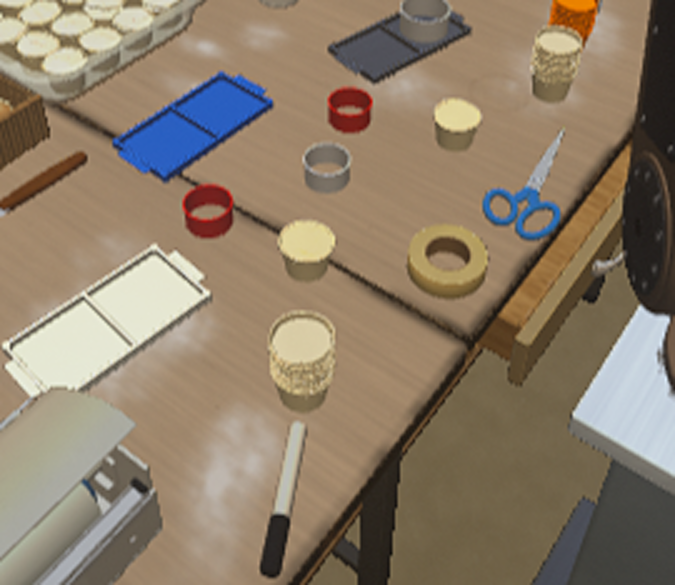

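The top view shows the white tray at (118,180), blue at (222,129) and steel at (335,167), with the large cutter in its right bay. The custards are at (183,220) and (287,227), the empty stacks at (132,256) and (349,247), and the small cutter at (231,196). The red rings and the orange stack don't belong to the job. The side view agrees on the heights. I'll rotate the tool first so that tool y = -X and tool x = -Y.

```bash
cat >> h.py <<'E'
def go(*t):
    s=r.sense();p=s["ee_pos"];d=np.array(t)-p
    w,x,y,z=s["tool_rot"];yx=2*(x*y-w*z);yy=1-2*(x*x+z*z)
    print("pos",p.round(1),"theta",np.degrees(np.arctan2(yy,yx)).round(2),"units",np.round([-d[1]/25,-d[0]/25,-d[2]/25],2),"w",round(s["width"],1),"t",s["time"])
E
python3 -m pendant '[[0,0,0,0,0,-0.995,0],[0,0,0,0,0,-0.995,0],[0,0,0,0,0,-0.995,0],[0,0,0,0,0,-0.995,0],[0,0,0,0,0,-0.995,0],[0,0,0,0,0,-0.995,0],[0,0,0,0,0,-0.995,0],[0,0,0,0,0,-0.995,0],[0,0,0,0,0,-0.995,0],[0,0,0,0,0,-0.995,0],[0,0,0,0,0,-0.995,0],[0,0,0,0,0,-0.995,0]]'
python3 - <<'E'
from h import *
c=r.camera("top");go(430,-100,230)
g=cv2.cvtColor(c["image"],cv2.COLOR_RGB2HSV)
m=cv2.inRange(g,(0,0,120),(180,40,255));m[:180]=0;m[213:]=0;m[:,:212]=0;m[:,250:]=0
k=np.column_stack(np.nonzero(m))[:,::-1].astype(np.float32);print(cv2.minEnclosingCircle(k),len(k))
print(unproj(c,cv2.minEnclosingCircle(k)[0],31))
E
```

```text
time: 1.7
ee_pos: [211.5, -640.9, 303.6]
tool_rot: [-0.0, 0.708, -0.706, -0.0]
wrist_force: [-0.5, -0.1, -0.7]
width: 85.3
grasp_force: 0.0
pos [ 211.5 -640.9  303.6] theta -179.62 units [-21.63  -8.74   2.95] w 85.5 t 1.75
((230.2604522705078, 195.4847869873047), 10.846002578735352) 92
[511.80380017  46.02327301  31.        ]
```

```bash
python3 -m pendant '[[-0.9,-0.364,0.123,0,0,0,0],[-0.9,-0.364,0.123,0,0,0,0],[-0.9,-0.364,0.123,0,0,0,0],[-0.9,-0.364,0.123,0,0,0,0],[-0.9,-0.364,0.123,0,0,0,0],[-0.9,-0.364,0.123,0,0,0,0],[-0.9,-0.364,0.123,0,0,0,0],[-0.9,-0.364,0.123,0,0,0,0],[-0.9,-0.364,0.123,0,0,0,0],[-0.9,-0.364,0.123,0,0,0,0],[-0.9,-0.364,0.123,0,0,0,0],[-0.9,-0.364,0.123,0,0,0,0]]' >/dev/null
python3 -m pendant '[[-0.9,-0.364,0.123,0,0,0,0],[-0.9,-0.364,0.123,0,0,0,0],[-0.9,-0.364,0.123,0,0,0,0],[-0.9,-0.364,0.123,0,0,0,0],[-0.9,-0.364,0.123,0,0,0,0],[-0.9,-0.364,0.123,0,0,0,0],[-0.9,-0.364,0.123,0,0,0,0],[-0.9,-0.364,0.123,0,0,0,0],[-0.9,-0.364,0.123,0,0,0,0],[-0.9,-0.364,0.123,0,0,0,0],[-0.9,-0.364,0.123,0,0,0,0],[-0.9,-0.364,0.123,0,0,0,0]]'
cat >> h.py <<'E'
def wrist(name=None):
    "wrist camera as a fixed camera: add world->camera view"
    s=r.sense();c=r.camera("wrist");w,x,y,z=s["tool_rot"]
    from scipy.spatial.transform import Rotation as Ro
    T=np.eye(4);T[:3,:3]=Ro.from_quat([x,y,z,w]).as_matrix();T[:3,3]=s["ee_pos"]
    c["view"]=np.linalg.inv(T@np.array(c["mount"]))
    if name: cv2.imwrite(f"pics/{name}.png",c["image"][:,:,::-1])
    return c
E
python3 - <<'E'
from h import *
go(430,-100,93);c=wrist("w1");print(c["mount"],proj(c,[430,-100,42]))
E
```

```text
time: 4.75
ee_pos: [431.1, -100.6, 230.1]
tool_rot: [0.0, -0.706, 0.708, -0.0]
wrist_force: [0.7, 0.3, -0.2]
width: 85.5
grasp_force: 0.0
pos [ 431.1 -100.6  230.1] theta 179.81 units [-0.02  0.04  5.48] w 85.5 t 4.75
[[ 1.18734607e-04  9.57023140e-01  2.90011542e-01  7.31740544e+01]
 [ 9.99999690e-01  1.11956820e-04 -7.78864993e-04 -1.10883274e+00]
 [-7.77860592e-04  2.90011545e-01 -9.57022831e-01 -7.03550190e+01]
 [ 0.00000000e+00  0.00000000e+00  0.00000000e+00  1.00000000e+00]] [257.40512568 192.03432225]
```

View pics/w1.png

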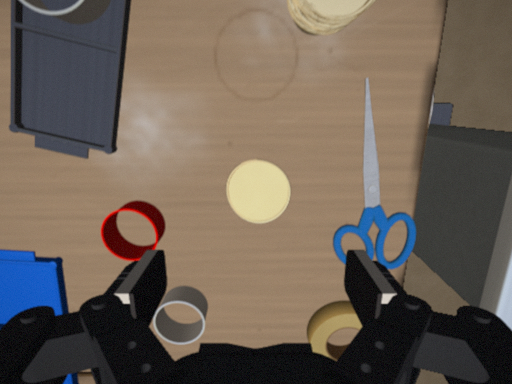

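The wrist picture shows the custard at (258,191), where (257,192) was predicted, and the fingers are clear of the scissors and rings. Descend and grip.

```bash
python3 -m pendant '[[0,0,0.85,0,0,0,0],[0,0.02,0.85,0,0,0,0],[0,0.02,0.85,0,0,0,0],[0,0,0.85,0,0,0,0],[0,0,0.85,0,0,0,0],[0,0,0.7,0,0,0,0],[0,0,0.5,0,0,0,0],[0,0,0,0,0,0,0]]'
python3 -m pendant '[[0,0,0,0,0,0,255],[0,0,0,0,0,0,255],[0,0,0,0,0,0,255],[0,0,0,0,0,0,255],[0,0,0,0,0,0,255],[0,0,0,0,0,0,255],[0,0,0,0,0,0,255]]'
python3 -m pendant '[[0,0,-0.4,0,0,0,255],[0,0,-0.8,0,0,0,255],[0,0,-0.8,0,0,0,255],[0,0,-0.8,0,0,0,255],[0,0,-0.8,0,0,0,255],[0,0,-0.8,0,0,0,255],[0,0,-0.6,0,0,0,255],[0,0,0,0,0,0,255]]'
python3 -c "
from h import *
go(550,299.4,220)"
```

```text
time: 5.8
ee_pos: [429.4, -101.4, 93.2]
tool_rot: [-0.001, -0.706, 0.708, 0.0]
wrist_force: [-0.5, -0.1, 0.0]
width: 85.5
grasp_force: 0.0
time: 6.68
ee_pos: [430.2, -101.3, 95.1]
tool_rot: [0.001, -0.707, 0.708, -0.001]
wrist_force: [-4.5, 1.2, 10.4]
width: 53.4
grasp_force: 60.5
time: 7.68
ee_pos: [430.3, -101.3, 220.4]
tool_rot: [0.001, -0.707, 0.708, -0.001]
wrist_force: [0.3, 0.3, -1.2]
width: 53.1
grasp_force: 63.0
pos [ 430.3 -101.3  220.4] theta 179.9 units [-1.603e+01 -4.790e+00  1.000e-02] w 53.1 t 7.675
```

```bash
python3 -m pendant '[[-0.4,-0.12,0,0,0,0,255],[-0.8,-0.24,0,0,0,0,255],[-0.8,-0.24,0,0,0,0,255],[-0.8,-0.24,0,0,0,0,255],[-0.8,-0.24,0,0,0,0,255],[-0.8,-0.24,0,0,0,0,255],[-0.8,-0.24,0,0,0,0,255],[-0.8,-0.24,0,0,0,0,255],[-0.8,-0.24,0,0,0,0,255],[-0.8,-0.24,0,0,0,0,255],[-0.8,-0.24,0,0,0,0,255],[-0.8,-0.24,0,0,0,0,255]]' >/dev/null
python3 -m pendant '[[-0.8,-0.24,0,0,0,0,255],[-0.8,-0.24,0,0,0,0,255],[-0.8,-0.24,0,0,0,0,255],[-0.8,-0.24,0,0,0,0,255],[-0.8,-0.24,0,0,0,0,255],[-0.8,-0.24,0,0,0,0,255],[-0.8,-0.24,0,0,0,0,255],[-0.8,-0.24,0,0,0,0,255],[-0.4,-0.12,0,0,0,0,255],[0,0,0,0,0,0,255]]'
python3 -c "
from h import *
go(550,299.4,99)
c=wrist('w2');print([proj(c,p) for p in([550,299.4,3],[562,387.6,3])])"
```

```text
time: 10.42
ee_pos: [550.5, 299.1, 218.5]
tool_rot: [-0.0, -0.707, 0.708, 0.0]
wrist_force: [-0.0, -0.8, -1.2]
width: 53.2
grasp_force: 63.0
pos [550.5 299.1 218.5] theta 179.93 units [-0.01  0.02  4.78] w 53.2 t 10.425
[array([256.5061808 , 184.15611933]), array([245.07507406, 265.45289109])]
```

View pics/w2.png

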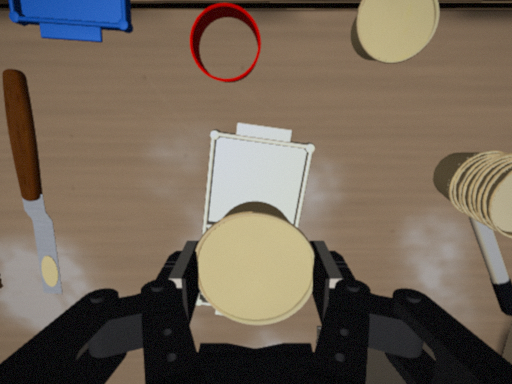

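The cup hangs upright at (255,265). The near bay's centre appears at (257,184), as predicted. Lower it.

```bash
python3 -m pendant '[[0,0,0.4,0,0,0,255],[0,0,0.8,0,0,0,255],[0,0,0.8,0,0,0,255],[0,0,0.8,0,0,0,255],[0,0,0.8,0,0,0,255],[0,0,0.6,0,0,0,255],[0,0,0.4,0,0,0,255],[0,0,0.12,0,0,0,255],[0,0,0.04,0,0,0,255],[0,0,0,0,0,0,255]]'
```

```text
time: 11.72
ee_pos: [550.7, 298.7, 100.4]
tool_rot: [0.0, -0.707, 0.708, -0.0]
wrist_force: [0.3, 0.8, -1.4]
width: 53.2
grasp_force: 63.0
```

```bash
for i in 1 2 3; do python3 -m pendant '[[0,0,0.06,0,0,0,255],[0,0,0,0,0,0,255]]' | grep -E 'ee_pos|wrist'; done
```

```text
ee_pos: [550.5, 298.5, 98.5]
wrist_force: [-0.5, -0.1, -0.8]
ee_pos: [550.6, 298.5, 98.3]
wrist_force: [-3.0, -1.7, 9.8]
ee_pos: [550.6, 298.5, 98.1]
wrist_force: [-8.5, -3.1, 21.3]
```

```bash
python3 -m pendant '[[0,0,-0.09,0,0,0,255],[0,0,0,0,0,0,150],[0,0,0,0,0,0,0],[0,0,0,0,0,0,0],[0,0,0,0,0,0,0],[0,0,0,0,0,0,0],[0,0,-0.5,0,0,0,0],[0,0,-0.9,0,0,0,0],[0,0,-0.9,0,0,0,0],[0,0,-0.9,0,0,0,0],[0,0,-0.9,0,0,0,0],[0,0,-0.7,0,0,0,0]]'
python3 -c "
from h import *
go(448,167,220)
c=wrist('w3')"
```

```text
time: 13.98
ee_pos: [550.7, 298.6, 219.6]
tool_rot: [0.001, -0.707, 0.708, -0.0]
wrist_force: [0.7, -0.2, 0.9]
width: 85.2
grasp_force: 0.0
pos [550.7 298.6 219.6] theta 179.91 units [ 5.26  4.11 -0.02] w 85.2 t 13.975
```

View pics/w3.png

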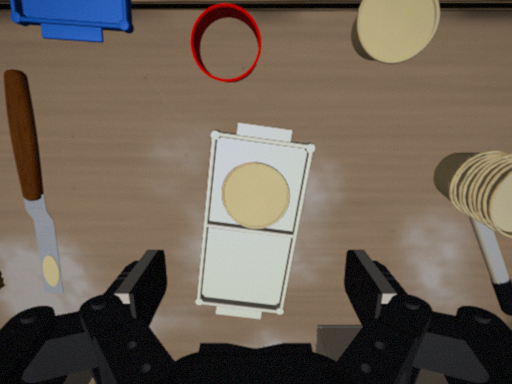

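The first custard stands upright in the near bay at (256,195), and the far bay is free at (248,265). Next is the second custard.

```bash
python3 -m pendant '[[0.4,0.31,0,0,0,0,0],[0.8,0.63,0,0,0,0,0],[0.8,0.63,0,0,0,0,0],[0.8,0.63,0,0,0,0,0],[0.8,0.63,0,0,0,0,0],[0.8,0.63,0,0,0,0,0],[0.6,0.46,0,0,0,0,0],[0.26,0.19,0,0,0,0,0],[0,0,0,0,0,0,0]]' >/dev/null
python3 -c "
from h import *
c=wrist();go(448,167,93)
h=cv2.cvtColor(c['image'],cv2.COLOR_RGB2HSV);m=cv2.inRange(h,(18,40,190),(35,140,255))
for k in cv2.findContours(m,0,1)[0]:
    if cv2.contourArea(k)>1000: q=cv2.minEnclosingCircle(k);print(q,unproj(c,q[0],42))
print(proj(c,[448,167,42]))"
```

```text
pos [447.9 167.4 217.7] theta 179.9 units [ 0.02 -0.01  4.99] w 85.3 t 15.2
((254.92591857910156, 193.9382781982422), 34.448089599609375) [448.58482883 165.67352751  42.        ]
[255.62294563 195.44854674]
```

```bash
python3 -m pendant '[[0.03,0,0.5,0,0,0,0],[0.03,0,0.9,0,0,0,0],[0,0,0.9,0,0,0,0],[0,0,0.9,0,0,0,0],[0,0,0.9,0,0,0,0],[0,0,0.6,0,0,0,0],[0,0,0.28,0,0,0,0],[0,0,0,0,0,0,0]]'
python3 -m pendant '[[0,0,0,0,0,0,255],[0,0,0,0,0,0,255],[0,0,0,0,0,0,255],[0,0,0,0,0,0,255],[0,0,0,0,0,0,255],[0,0,0,0,0,0,255],[0,0,0,0,0,0,255]]'
python3 -m pendant '[[0,0,-0.4,0,0,0,255],[0,0,-0.8,0,0,0,255],[0,0,-0.8,0,0,0,255],[0,0,-0.8,0,0,0,255],[0,0,-0.8,0,0,0,255],[0,0,-0.8,0,0,0,255],[0,0,-0.6,0,0,0,255],[0,0,0,0,0,0,255]]'
python3 -c "
from h import *
go(562,387.6,218)"
```

```text
time: 16.2
ee_pos: [447.4, 165.6, 92.4]
tool_rot: [-0.001, -0.707, 0.708, 0.0]
wrist_force: [0.5, -0.3, 0.4]
width: 85.3
grasp_force: 0.0
time: 17.08
ee_pos: [447.8, 165.9, 94.4]
tool_rot: [0.001, -0.707, 0.708, -0.0]
wrist_force: [-3.8, 0.2, 10.2]
width: 55.8
grasp_force: 61.1
time: 18.08
ee_pos: [448.0, 166.0, 219.7]
tool_rot: [0.002, -0.707, 0.708, -0.0]
wrist_force: [0.5, 0.6, -1.2]
width: 56.0
grasp_force: 63.6
pos [448.  166.  219.7] theta 179.91 units [-8.86 -4.56  0.07] w 56.0 t 18.075
```

```bash
python3 -m pendant '[[-0.4,-0.21,0,0,0,0,255],[-0.8,-0.41,0,0,0,0,255],[-0.8,-0.41,0,0,0,0,255],[-0.8,-0.41,0,0,0,0,255],[-0.8,-0.41,0,0,0,0,255],[-0.8,-0.41,0,0,0,0,255],[-0.8,-0.41,0,0,0,0,255],[-0.8,-0.41,0,0,0,0,255],[-0.8,-0.41,0,0,0,0,255],[-0.8,-0.41,0,0,0,0,255],[-0.8,-0.41,0,0,0,0,255],[-0.46,-0.24,0,0,0,0,255]]' >/dev/null
python3 -m pendant '[[0,0,0,0,0,0,255]]'>/dev/null
python3 -c "
from h import *
go(562,387.6,100)
c=wrist('w4');print([proj(c,p) for p in([550,299.4,3],[562,387.6,3])])"
```

```text
pos [561.7 387.8 217.1] theta 179.94 units [ 0.01 -0.01  4.68] w 56.1 t 19.7
[array([269.16881287,  86.8276256 ]), array([255.57472354, 184.0951173 ])]
```

View pics/w4.png

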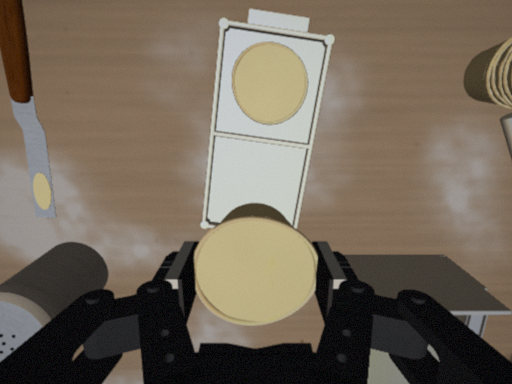

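```bash
python3 -c "
from h import *
c=wrist();t=r.camera('top')
for z in(0,60,100): print(unproj(c,(340,255),z).round(),unproj(c,(445,255),z).round(),unproj(t,(75,206),z).round())"
```

```text
[473. 464.   0.] [363. 465.   0.] [486. 462.   0.]
[492. 433.  60.] [405. 433.  60.] [483. 439.  60.]
[504. 412. 100.] [432. 412. 100.] [481. 423. 100.]
```

The held cup is upright at (255,270), and its bay's centre is predicted at (256,184). The dispenser edge is at about x<490, y>433, so it's clear.

```bash
python3 -m pendant '[[0,0,0.4,0,0,0,255],[0,0,0.8,0,0,0,255],[0,0,0.8,0,0,0,255],[0,0,0.8,0,0,0,255],[0,0,0.8,0,0,0,255],[0,0,0.6,0,0,0,255],[0,0,0.35,0,0,0,255],[0,0,0.08,0,0,0,255],[0,0,0.04,0,0,0,255],[0,0,0,0,0,0,255]]'
for i in 1 2 ; do python3 -m pendant '[[0,0,0.05,0,0,0,255],[0,0,0,0,0,0,255]]' | grep -E 'ee_pos|wrist'; done
```

```text
time: 21.1
ee_pos: [561.8, 387.2, 102.0]
tool_rot: [0.0, -0.707, 0.708, 0.0]
wrist_force: [0.7, 0.0, -0.7]
width: 55.9
grasp_force: 63.5
ee_pos: [561.6, 387.0, 100.2]
wrist_force: [-0.7, 0.3, -0.2]
ee_pos: [561.6, 386.9, 98.7]
wrist_force: [0.4, 0.0, -0.7]
```

```bash
for i in 1 2 ; do python3 -m pendant '[[0,0,0.04,0,0,0,255],[0,0,0,0,0,0,255]]' | grep -E 'ee_pos|wrist'; done
```

```text
ee_pos: [561.6, 386.9, 97.7]
wrist_force: [-0.4, -0.1, -0.9]
ee_pos: [561.7, 387.0, 97.2]
wrist_force: [-2.4, -1.2, 2.6]
```

```bash
python3 -m pendant '[[0,0,0,0,0,0,150],[0,0,0,0,0,0,0],[0,0,0,0,0,0,0],[0,0,0,0,0,0,0],[0,0,0,0,0,0,0],[0,0,-0.5,0,0,0,0],[0,0,-0.9,0,0,0,0],[0,0,-0.9,0,0,0,0],[0,0,-0.9,0,0,0,0],[0,0,-0.9,0,0,0,0],[0,0,-0.9,0,0,0,0],[0,0,-0.5,0,0,0,0]]'
python3 -c "
from h import *
go(359,285,235)
c=wrist('w5')"
```

```text
time: 23.6
ee_pos: [562.0, 387.2, 236.7]
tool_rot: [0.001, -0.707, 0.708, -0.0]
wrist_force: [-0.7, 0.6, -0.1]
width: 85.2
grasp_force: 0.0
pos [562.  387.2 236.7] theta 179.91 units [4.09 8.12 0.07] w 85.2 t 23.6
```

View pics/w5.png

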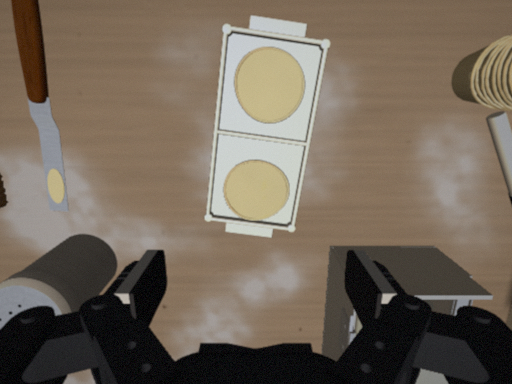

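Both custards stand upright in their own bays, at (270,85) and (256,190). Now stack a.

```bash
python3 -m pendant '[[0.2,0.41,0,0,0,0,0],[0.41,0.81,0,0,0,0,0],[0.41,0.81,0,0,0,0,0],[0.41,0.81,0,0,0,0,0],[0.41,0.81,0,0,0,0,0],[0.41,0.81,0,0,0,0,0],[0.41,0.81,0,0,0,0,0],[0.41,0.81,0,0,0,0,0],[0.41,0.81,0,0,0,0,0],[0.41,0.81,0,0,0,0,0],[0.2,0.41,0,0,0,0,0],[0,0,0,0,0,0,0]]'>/dev/null
python3 -c "
from h import *
c=wrist('w6');go(359,285,118)
h=cv2.cvtColor(c['image'],cv2.COLOR_RGB2HSV);m=cv2.inRange(h,(18,30,190),(35,140,255))
for k in cv2.findContours(m,0,1)[0]:
    if cv2.contourArea(k)>1000: q=cv2.minEnclosingCircle(k);print(q,unproj(c,q[0],88))
print(proj(c,[359,285,88]))"
```

```text
pos [358.7 285.2 234.3] theta 179.95 units [ 0.01 -0.01  4.65] w 85.6 t 25.2
((49.0, 290.0), 30.083316802978516) [527.69823923 356.35889384  88.        ]
((41.0, 205.0), 34.65554428100586) [519.27020688 283.1549813   88.        ]
((257.0, 206.02468872070312), 41.46122741699219) [357.66639185 284.13736272  88.        ]
[255.2212742  207.11709844]
```

View pics/w6.png

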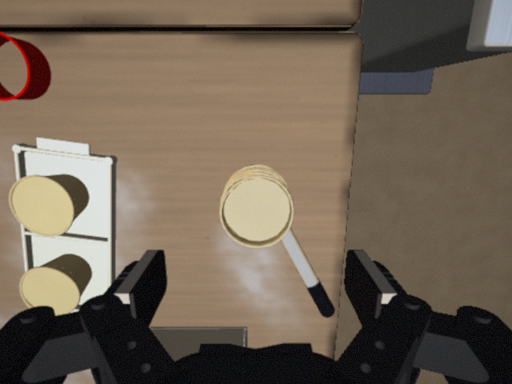

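The stack's rim is centred at (257,209) and the prediction was (255,207). The knife lies flat and clear of both fingers. Descend and grip.

```bash
python3 -m pendant '[[-0.04,0.04,0.5,0,0,0,0],[0,0,0.85,0,0,0,0],[0,0,0.85,0,0,0,0],[0,0,0.85,0,0,0,0],[0,0,0.85,0,0,0,0],[0,0,0.5,0,0,0,0],[0,0,0.25,0,0,0,0],[0,0,0,0,0,0,0]]'
python3 -m pendant '[[0,0,0,0,0,0,255],[0,0,0,0,0,0,255],[0,0,0,0,0,0,255],[0,0,0,0,0,0,255],[0,0,0,0,0,0,255],[0,0,0,0,0,0,255],[0,0,0,0,0,0,255]]'
python3 -m pendant '[[0,0,-0.4,0,0,0,255],[0,0,-0.8,0,0,0,255],[0,0,-0.8,0,0,0,255],[0,0,-0.8,0,0,0,255],[0,0,-0.8,0,0,0,255],[0,0,-0.8,0,0,0,255],[0,0,-0.4,0,0,0,255],[0,0,0,0,0,0,255]]'
python3 -c "
from h import *
go(697.7,116.6,238)"
```

```text
time: 26.2
ee_pos: [357.8, 286.0, 117.8]
tool_rot: [-0.0, -0.707, 0.708, -0.0]
wrist_force: [-0.6, -0.4, -0.7]
width: 85.2
grasp_force: 0.0
time: 27.08
ee_pos: [357.9, 286.5, 119.1]
tool_rot: [0.001, -0.707, 0.708, 0.0]
wrist_force: [-1.8, -0.3, 6.8]
width: 53.3
grasp_force: 61.0
time: 28.08
ee_pos: [357.8, 286.2, 238.8]
tool_rot: [0.001, -0.706, 0.708, 0.0]
wrist_force: [0.2, 0.1, -0.8]
width: 53.3
grasp_force: 62.7
pos [357.8 286.2 238.8] theta 179.9 units [  6.78 -13.6    0.03] w 53.3 t 28.075
```

```bash
python3 -m pendant '[[0.2,-0.4,0,0,0,0,255],[0.4,-0.8,0,0,0,0,255],[0.4,-0.8,0,0,0,0,255],[0.4,-0.8,0,0,0,0,255],[0.4,-0.8,0,0,0,0,255],[0.4,-0.8,0,0,0,0,255],[0.4,-0.8,0,0,0,0,255],[0.4,-0.8,0,0,0,0,255],[0.4,-0.8,0,0,0,0,255],[0.4,-0.8,0,0,0,0,255],[0.4,-0.8,0,0,0,0,255],[0.4,-0.8,0,0,0,0,255]]'>/dev/null
python3 -m pendant '[[0.4,-0.8,0,0,0,0,255],[0.4,-0.8,0,0,0,0,255],[0.4,-0.8,0,0,0,0,255],[0.4,-0.8,0,0,0,0,255],[0.4,-0.8,0,0,0,0,255],[0.4,-0.8,0,0,0,0,255],[0.18,-0.4,0,0,0,0,255],[0,0,0,0,0,0,255]]'
python3 -c "
from h import *
go(697.7,116.6,124)
c=wrist('w7');print([proj(c,p) for p in([697.7,116.6,3],[691.9,27.8,3])])"
```

```text
time: 30.58
ee_pos: [717.8, 105.3, 237.4]
tool_rot: [-0.0, -0.706, 0.708, 0.0]
wrist_force: [-0.5, -0.3, -1.4]
width: 53.5
grasp_force: 62.7
pos [717.8 105.3 237.4] theta 179.85 units [-0.45  0.8   4.53] w 53.5 t 30.575
[array([275.12681155, 189.75403782]), array([282.75537711,  99.92326028])]
```

View pics/w7.png

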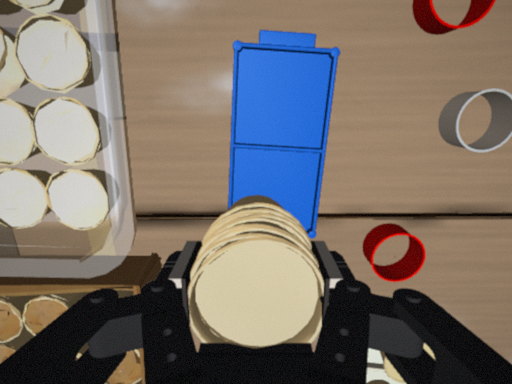

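The stack is upright over the blue tray, one row too far. Bay + should be at (275,190) and the basket is clear. Correct the position, then lower.

```bash
python3 -m pendant '[[-0.23,0.4,0,0,0,0,255],[-0.22,0.4,0.4,0,0,0,255],[0,0,0.7,0,0,0,255],[0,0,0.8,0,0,0,255],[0,0,0.8,0,0,0,255],[0,0,0.8,0,0,0,255],[0,0,0.6,0,0,0,255],[0,0,0.3,0,0,0,255],[0,0,0.05,0,0,0,255],[0,0,0,0,0,0,255]]'
for i in 1 2 ; do python3 -m pendant '[[0,0,0.04,0,0,0,255],[0,0,0,0,0,0,255]]' | grep -E 'ee_pos|wrist'; done
```

```text
time: 31.88
ee_pos: [697.8, 117.3, 127.4]
tool_rot: [0.0, -0.707, 0.708, -0.0]
wrist_force: [0.0, 0.2, -0.6]
width: 53.5
grasp_force: 62.7
ee_pos: [697.6, 117.3, 126.3]
wrist_force: [0.2, -0.7, -0.7]
ee_pos: [697.4, 117.2, 124.8]
wrist_force: [0.4, -0.4, -1.1]
```

```bash
for i in 1 2 3 ; do python3 -m pendant '[[0,0,0.04,0,0,0,255],[0,0,0,0,0,0,255]]' | grep -E 'ee_pos|wrist'; done
```

```text
ee_pos: [697.4, 117.2, 123.7]
wrist_force: [0.4, -0.5, -0.2]
ee_pos: [697.4, 117.2, 122.7]
wrist_force: [-0.1, -0.3, -1.8]
ee_pos: [697.5, 117.3, 121.9]
wrist_force: [0.5, -0.3, -0.2]
```

```bash
for i in 1 2 ; do python3 -m pendant '[[0,0,0.03,0,0,0,255],[0,0,0,0,0,0,255]]' | grep -E 'ee_pos|wrist'; done
```

```text
ee_pos: [697.5, 117.3, 121.9]
wrist_force: [-1.9, -1.0, 5.0]
ee_pos: [697.5, 117.3, 121.8]
wrist_force: [-4.1, -0.9, 9.4]
```

```bash
python3 -m pendant '[[0,0,-0.04,0,0,0,255],[0,0,0,0,0,0,150],[0,0,0,0,0,0,0],[0,0,0,0,0,0,0],[0,0,0,0,0,0,0],[0,0,-0.4,0,0,0,0],[0,0,-0.8,0,0,0,0],[0,0,-0.9,0,0,0,0],[0,0,-0.9,0,0,0,0],[0,0,-0.9,0,0,0,0],[0,0,-0.7,0,0,0,0],[0,0,0,0,0,0,0]]'
python3 -c "
from h import *
go(382,-250,235)
c=wrist('w8')"
```

```text
time: 35.12
ee_pos: [698.2, 117.5, 239.0]
tool_rot: [0.002, -0.707, 0.708, -0.001]
wrist_force: [-0.2, -0.2, -0.6]
width: 84.9
grasp_force: 0.0
pos [698.2 117.5 239. ] theta 179.91 units [14.7  12.65  0.16] w 84.9 t 35.125
```

View pics/w8.png

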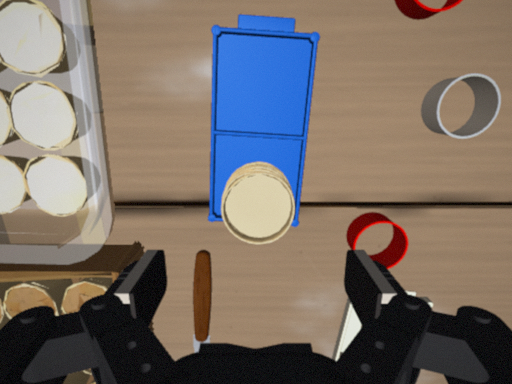

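The stack stands upright in its bay with the top at (258,205), and the other blue bay is free. Next, stack b.

```bash
python3 -m pendant '[[0.45,0.387,0,0,0,0,0],[0.9,0.774,0,0,0,0,0],[0.9,0.774,0,0,0,0,0],[0.9,0.774,0,0,0,0,0],[0.9,0.774,0,0,0,0,0],[0.9,0.774,0,0,0,0,0],[0.9,0.774,0,0,0,0,0],[0.9,0.774,0,0,0,0,0],[0.9,0.774,0,0,0,0,0],[0.9,0.774,0,0,0,0,0],[0.9,0.774,0,0,0,0,0],[0.9,0.774,0,0,0,0,0]]'>/dev/null
python3 -m pendant '[[0.9,0.774,0,0,0,0,0],[0.9,0.774,0,0,0,0,0],[0.9,0.774,0,0,0,0,0],[0.9,0.774,0,0,0,0,0],[0.45,0.387,0,0,0,0,0],[0.3,0.26,0.1,0,0,0,0],[0,0,0,0,0,0,0]]'>/dev/null
python3 -c "
from h import *
c=wrist('w9');go(382,-250,118)
h=cv2.cvtColor(c['image'],cv2.COLOR_RGB2HSV);m=cv2.inRange(h,(18,30,190),(35,140,255))
for k in cv2.findContours(m,0,1)[0]:
    if cv2.contourArea(k)>1000: q=cv2.minEnclosingCircle(k);print(q,unproj(c,q[0],88))
print(proj(c,[382,-250,88]))"
```

```text
pos [ 380.8 -249.8  233.7] theta 179.88 units [ 0.01 -0.05  4.63] w 85.5 t 37.6
((257.4540100097656, 193.63792419433594), 41.28538513183594) [ 379.52189261 -260.33112272   88.        ]
[254.14190989 206.90981034]
```

View pics/w9.png

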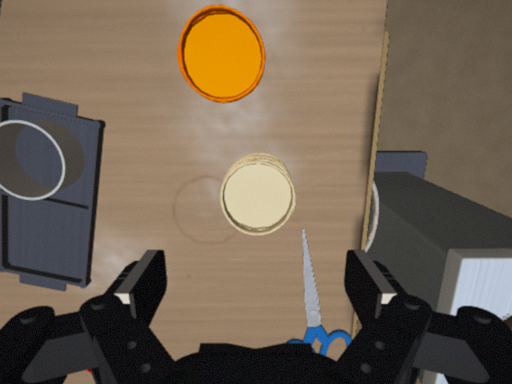

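The rim is at (258,196), a little further along -y than predicted. Combining this with the top view gives y≈-256. The orange stack at (222,55) is clear. Shift and grip.

```bash
python3 -m pendant '[[0.24,0.03,0.3,0,0,0,0],[0,0,0.85,0,0,0,0],[0,0,0.85,0,0,0,0],[0,0,0.85,0,0,0,0],[0,0,0.85,0,0,0,0],[0,0,0.6,0,0,0,0],[0,0,0.3,0,0,0,0],[0,0,0,0,0,0,0]]'
python3 -m pendant '[[0,0,0,0,0,0,255],[0,0,0,0,0,0,255],[0,0,0,0,0,0,255],[0,0,0,0,0,0,255],[0,0,0,0,0,0,255],[0,0,0,0,0,0,255],[0,0,0,0,0,0,255]]'
python3 -m pendant '[[0,0,-0.4,0,0,0,255],[0,0,-0.8,0,0,0,255],[0,0,-0.8,0,0,0,255],[0,0,-0.8,0,0,0,255],[0,0,-0.8,0,0,0,255],[0,0,-0.8,0,0,0,255],[0,0,-0.4,0,0,0,255],[0,0,0,0,0,0,255]]'
python3 -c "
from h import *
go(691.9,27.8,238)
c=wrist('w10')"
```

```text
time: 38.6
ee_pos: [379.9, -255.6, 118.3]
tool_rot: [-0.0, -0.707, 0.708, 0.001]
wrist_force: [-1.0, 0.5, 0.1]
width: 85.3
grasp_force: 0.0
time: 39.48
ee_pos: [380.2, -255.9, 119.8]
tool_rot: [0.0, -0.707, 0.708, -0.001]
wrist_force: [-0.8, 0.6, 5.3]
width: 53.3
grasp_force: 61.4
time: 40.48
ee_pos: [380.2, -255.7, 239.6]
tool_rot: [0.001, -0.707, 0.708, -0.001]
wrist_force: [-0.3, -0.0, -0.6]
width: 53.3
grasp_force: 62.9
pos [ 380.2 -255.7  239.6] theta 179.9 units [-11.34 -12.47   0.06] w 53.3 t 40.475
```

View pics/w10.png

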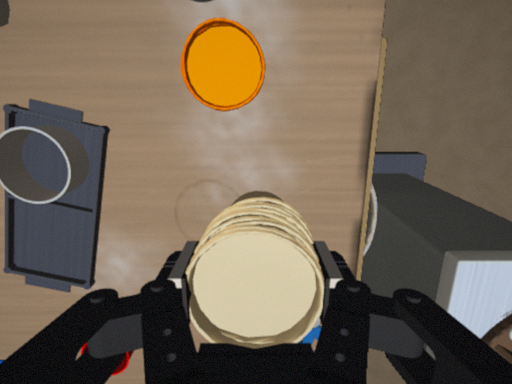

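The stack is held upright, centred between the fingers at (256,287). I've now viewed 14 pictures, so from here I'll check by numbers. Carry it to the free blue bay.

```bash
python3 -m pendant '[[-0.364,-0.4,0,0,0,0,255],[-0.727,-0.8,0,0,0,0,255],[-0.727,-0.8,0,0,0,0,255],[-0.727,-0.8,0,0,0,0,255],[-0.727,-0.8,0,0,0,0,255],[-0.727,-0.8,0,0,0,0,255],[-0.727,-0.8,0,0,0,0,255],[-0.727,-0.8,0,0,0,0,255],[-0.727,-0.8,0,0,0,0,255],[-0.727,-0.8,0,0,0,0,255],[-0.727,-0.8,0,0,0,0,255],[-0.727,-0.8,0,0,0,0,255]]' >/dev/null
python3 -m pendant '[[-0.727,-0.8,0,0,0,0,255],[-0.727,-0.8,0,0,0,0,255],[-0.727,-0.8,0,0,0,0,255],[-0.546,-0.6,0,0,0,0,255],[-0.246,-0.27,0,0,0,0,255],[0,0,0,0,0,0,255]]'
python3 -c "
from h import *
go(691.9,27.8,126)
c=wrist();h=cv2.cvtColor(c['image'],cv2.COLOR_RGB2HSV);m=cv2.inRange(h,(100,120,60),(125,255,255))
k=max(cv2.findContours(m,0,1)[0],key=cv2.contourArea);w=np.array([unproj(c,q[0],12)[:2] for q in k],np.float32)
print(cv2.boundingRect(k),w.min(0),w.max(0),cv2.minAreaRect(w))"
```

```text
time: 42.78
ee_pos: [692.3, 27.4, 238.4]
tool_rot: [-0.0, -0.707, 0.708, 0.0]
wrist_force: [0.2, -0.8, -1.6]
width: 53.5
grasp_force: 62.9
pos [692.3  27.4 238.4] theta 179.92 units [-0.02  0.02  4.5 ] w 53.5 t 42.775
(208, 122, 99, 102) [643.85114 -30.22743] [742.29425  72.31851] ((692.7096557617188, 22.85781478881836), (104.50192260742188, 93.58692932128906), 86.67791748046875)
```

```bash
python3 -m pendant '[[0,0,0.4,0,0,0,255],[0,0,0.8,0,0,0,255],[0,0,0.8,0,0,0,255],[0,0,0.8,0,0,0,255],[0,0,0.8,0,0,0,255],[0,0,0.6,0,0,0,255],[0,0,0.3,0,0,0,255],[0,0,0,0,0,0,255],[0,0,0.05,0,0,0,255],[0,0,0.03,0,0,0,255],[0,0,0,0,0,0,255]]' | grep -E 'ee_pos|wrist'
for i in 1 2 ; do python3 -m pendant '[[0,0,0.04,0,0,0,255],[0,0,0,0,0,0,255]]' | grep -E 'ee_pos|wrist'; done
```

```text
ee_pos: [692.3, 27.2, 124.7]
wrist_force: [0.5, 0.6, -0.6]
ee_pos: [692.1, 27.1, 123.3]
wrist_force: [-0.4, 0.2, -0.3]
ee_pos: [692.3, 27.1, 122.9]
wrist_force: [-1.7, 0.3, 4.2]
```

Contact. Release, rise and head for the small cutter at (512,46).

```bash
python3 -m pendant '[[0,0,0,0,0,0,150],[0,0,0,0,0,0,0],[0,0,0,0,0,0,0],[0,0,0,0,0,0,0],[0,0,0,0,0,0,0],[0,0,-0.4,0,0,0,0],[0,0,-0.8,0,0,0,0],[0,0,-0.9,0,0,0,0],[0,0,-0.9,0,0,0,0],[0,0,-0.9,0,0,0,0],[0,0,-0.7,0,0,0,0],[0,0,0,0,0,0,0]]'
python3 -m pendant '[[-0.03,0.4,0,0,0,0,0],[-0.1,0.9,0,0,0,0,0],[-0.1,0.9,0,0,0,0,0],[-0.1,0.9,0,0,0,0,0],[-0.1,0.9,0,0,0,0,0],[-0.1,0.9,0,0,0,0,0],[-0.1,0.9,0,0,0,0,0],[-0.1,0.9,0,0,0,0,0],[-0.03,0.5,0,0,0,0,0],[0,0,0,0,0,0,0]]'>/dev/null
python3 - <<'E'
from h import *
c=wrist();go(512,46,87.5);t=r.camera("top")
h=cv2.cvtColor(c["image"],cv2.COLOR_RGB2HSV);p=proj(c,[512,46,31]);print(p)
u,v=p.round().astype(int);m=cv2.inRange(h,(0,0,0),(180,38,255))
w=np.zeros_like(m);w[max(v-70,0):v+70,u-70:u+70]=m[max(v-70,0):v+70,u-70:u+70]
for k in cv2.findContours(w,0,1)[0]:
    if cv2.contourArea(k)>300: q=cv2.minEnclosingCircle(k);print(q,unproj(c,q[0],31),unproj(c,q[0],15))
# blue tray stacks, top view
h=cv2.cvtColor(t["image"],cv2.COLOR_RGB2HSV);m=cv2.inRange(h,(18,30,190),(35,140,255))
for k in cv2.findContours(m,0,1)[0]:
    q=cv2.minEnclosingCircle(k)
    if 200<cv2.contourArea(k)<900 and q[0][1]>100: print("top",q,unproj(t,q[0],91).round(),unproj(t,q[0],45).round())
E
```

```text
time: 46.2
ee_pos: [692.8, 27.2, 239.4]
tool_rot: [0.001, -0.707, 0.708, -0.001]
wrist_force: [0.4, -0.0, 0.6]
width: 85.2
grasp_force: 0.0
pos [512.3  46.4 237.3] theta 179.94 units [0.02 0.01 5.99] w 85.6 t 47.5
[255.44603173 185.84534236]
((254.09442138671875, 184.58407592773438), 29.451431274414062) [513.26555142  44.77731784  31.        ] [513.30777349  48.91933454  15.        ]
top ((217.06329345703125, 265.0126647949219), 16.06339454650879) [337.  76.  91.] [333.  79.  45.]
top ((127.49236297607422, 209.4809112548828), 24.402904510498047) [473. 297.  91.] [475. 310.  45.]
top ((98.29816436767578, 175.738525390625), 11.336142539978027) [557. 371.  91.] [562. 386.  45.]
top ((236.9092559814453, 125.33985900878906), 12.35700511932373) [684.  28.  91.] [694.  29.  45.]
top ((201.20909118652344, 122.5727310180664), 12.177911758422852) [691. 117.  91.] [702. 122.  45.]
```

```bash
python3 -m pendant '[[0.03,-0.03,0.5,0,0,0,0],[0,0,0.9,0,0,0,0],[0,0,0.9,0,0,0,0],[0,0,0.9,0,0,0,0],[0,0,0.9,0,0,0,0],[0,0,0.9,0,0,0,0],[0,0,0.6,0,0,0,0],[0,0,0.37,0,0,0,0],[0,0,0,0,0,0,0]]'
python3 -m pendant '[[0,0,0,0,0,0,255],[0,0,0,0,0,0,255],[0,0,0,0,0,0,255],[0,0,0,0,0,0,255],[0,0,0,0,0,0,255],[0,0,0,0,0,0,255],[0,0,0,0,0,0,255]]'
python3 -m pendant '[[0,0,-0.4,0,0,0,255],[0,0,-0.8,0,0,0,255],[0,0,-0.8,0,0,0,255],[0,0,-0.8,0,0,0,255],[0,0,-0.8,0,0,0,255],[0,0,-0.8,0,0,0,255],[0,0,-0.4,0,0,0,255],[0,0,0,0,0,0,255]]'
python3 -c "
from h import *
go(602.3,-186.9,208)"
```

```text
time: 48.68
ee_pos: [512.8, 45.5, 87.5]
tool_rot: [-0.001, -0.706, 0.708, 0.0]
wrist_force: [-0.3, -0.0, 1.0]
width: 85.8
grasp_force: 0.0
time: 49.55
ee_pos: [513.3, 45.8, 89.5]
tool_rot: [0.001, -0.707, 0.708, -0.0]
wrist_force: [-3.0, -0.3, 9.5]
width: 51.4
grasp_force: 61.4
time: 50.55
ee_pos: [513.2, 45.7, 208.9]
tool_rot: [0.001, -0.707, 0.708, -0.0]
wrist_force: [-0.2, 0.1, -0.9]
width: 51.3
grasp_force: 62.7
pos [513.2  45.7 208.9] theta 179.9 units [ 9.31 -3.57  0.04] w 51.3 t 50.55
```

```bash
python3 -m pendant '[[0.4,-0.154,0,0,0,0,255],[0.85,-0.326,0,0,0,0,255],[0.85,-0.326,0,0,0,0,255],[0.85,-0.326,0,0,0,0,255],[0.85,-0.326,0,0,0,0,255],[0.85,-0.326,0,0,0,0,255],[0.85,-0.326,0,0,0,0,255],[0.85,-0.326,0,0,0,0,255],[0.85,-0.326,0,0,0,0,255],[0.85,-0.326,0,0,0,0,255],[0.85,-0.326,0,0,0,0,255],[0.41,-0.156,0,0,0,0,255]]'>/dev/null
python3 -m pendant '[[0,0,0,0,0,0,255]]'>/dev/null
python3 - <<'E'
from h import *
c=wrist("w11");go(602.3,-186.9,95)
h=cv2.cvtColor(c["image"],cv2.COLOR_RGB2HSV);m=cv2.inRange(h,(100,10,30),(150,120,130));m[240:]=0
m=cv2.morphologyEx(m,cv2.MORPH_CLOSE,np.ones((9,9)))
k=max(cv2.findContours(m,0,1)[0],key=cv2.contourArea);w=np.array([unproj(c,q[0],12)[:2] for q in k],np.float32)
print(cv2.boundingRect(k),cv2.minAreaRect(w))
for b in cv2.boxPoints(cv2.minAreaRect(w)): print(b)
E
```

```text
pos [ 601.6 -187.4  207.7] theta 179.87 units [-0.02 -0.03  4.51] w 51.2 t 52.225
(195, 6, 156, 222) ((591.8121948242188, -235.22857666015625), (191.92091369628906, 94.17503356933594), 76.6243667602539)
[ 523.80304 -317.6931 ]
[ 615.4235 -339.479 ]
[ 659.82135 -152.76404]
[ 568.20087 -130.97815]
```

```bash
python3 -m pendant '[[0,0,0.4,0,0,0,255],[0,0,0.8,0,0,0,255],[0,0,0.8,0,0,0,255],[0,0,0.8,0,0,0,255],[0,0,0.8,0,0,0,255],[0,0,0.6,0,0,0,255],[0,0,0.3,0,0,0,255],[0,0,0,0,0,0,255],[0,0,0.05,0,0,0,255],[0,0,0,0,0,0,255]]' | grep -E 'ee_pos|wrist'
for i in 1 2 ; do python3 -m pendant '[[0,0,0.04,0,0,0,255],[0,0,0,0,0,0,255]]' | grep -E 'ee_pos|wrist'; done
```

```text
ee_pos: [602.1, -187.3, 94.9]
wrist_force: [-0.4, -0.1, -0.1]
ee_pos: [601.8, -187.3, 93.5]
wrist_force: [0.5, -0.5, -0.9]
ee_pos: [601.9, -187.2, 92.6]
wrist_force: [-0.8, 1.6, 3.1]
```

```bash
python3 -m pendant '[[0,0,0,0,0,0,150],[0,0,0,0,0,0,0],[0,0,0,0,0,0,0],[0,0,0,0,0,0,0],[0,0,0,0,0,0,0],[0,0,-0.4,0,0,0,0],[0,0,-0.8,0,0,0,0],[0,0,-0.9,0,0,0,0],[0,0,-0.9,0,0,0,0],[0,0,-0.9,0,0,0,0],[0,0,-0.9,0,0,0,0],[0,0,-0.5,0,0,0,0]]'
python3 -m pendant '[[0.9,0,0,0,0,0,0],[0.9,0,0,0,0,0,0],[0.9,0,0,0,0,0,0],[0.9,0,0,0,0,0,0],[0.9,0,0,0,0,0,0],[0.9,0,0,0,0,0,0],[0.9,0,0,0,0,0,0],[0.9,0,0,0,0,0,0],[0.6,0,0,0,0,0,0],[0,0,0,0,0,0,0]]'
python3 - <<'E'
from h import *
t=r.camera("top");s=r.camera("side")
cv2.imwrite("pics/topend.png",t["image"][:,:,::-1]);cv2.imwrite("pics/sideend.png",s["image"][:,:,::-1])
h=cv2.cvtColor(t["image"],cv2.COLOR_RGB2HSV)
def rep(n,m,z,lo=100):
    for k in cv2.findContours(m,0,1)[0]:
        q=cv2.minEnclosingCircle(k)
        if cv2.contourArea(k)>lo and q[1]<20: print(n,np.round(q[0],1),round(q[1],1),unproj(t,q[0],z).round(1))
b=np.zeros(h.shape[:2],np.uint8)
m=cv2.inRange(h,(18,30,190),(35,140,255));a=b.copy();a[100:150,180:265]=m[100:150,180:265];rep("stack",a,91)
a=b.copy();a[155:205,78:160]=m[155:205,78:160];rep("custard",a,45)
m=cv2.inRange(h,(0,0,125),(180,60,255));a=b.copy();a[140:190,295:375]=m[140:190,295:375]
a=cv2.morphologyEx(a,cv2.MORPH_CLOSE,np.ones((3,3)));rep("ring",a,36,30)
for n,p in dict(sa=[697.5,117,91],sb=[692,27,91],cut=[602,-187,34],ca=[561.6,387,45],cb=[550.6,298.5,45]).items(): print(n,proj(t,p).round(1))
E
```

```text
time: 55.48
ee_pos: [602.2, -187.3, 226.9]
tool_rot: [0.001, -0.707, 0.708, -0.001]
wrist_force: [-0.1, -0.4, -0.8]
width: 85.2
grasp_force: 0.0
time: 56.72
ee_pos: [601.3, -383.5, 224.5]
tool_rot: [-0.0, -0.706, 0.708, 0.0]
wrist_force: [-0.6, 0.5, -0.0]
width: 85.4
grasp_force: 0.0
stack [237.5 125. ] 12.5 [684.9  26.2  91. ]
stack [201.  122.9] 12.5 [690.2 117.5  91. ]
custard [132.5 179.5] 11.6 [552.2 298.2  45. ]
custard [ 98.3 175.7] 11.3 [561.9 386.5  45. ]
ring [306.5 176.5] 17.0 [ 561.3 -153.4   36. ]
ring [318.6 161. ] 10.5 [ 602.1 -185.5   36. ]
sa [201.3 120. ]
sb [237.2 122.2]
cut [319.  161.2]
ca [ 98.1 175.9]
cb [132.4 180.1]
```

```bash
python3 - <<'E'
from h import *
t=r.camera("top");s=r.camera("side")
for n,x,y in(("sa",697.5,117),("sb",692,27)):
    a=np.linspace(0,6.28,40);P=[[x+30*np.cos(i),y+30*np.sin(i),91] for i in a]+[[x+22*np.cos(i),y+22*np.sin(i),3] for i in a]
    for cn,c in(("top",t),("side",s)):
        q=np.array([proj(c,p) for p in P]);lo,hi=q.min(0),q.max(0)
        h=cv2.cvtColor(c["image"],cv2.COLOR_RGB2HSV);x0,y0=(lo-8).astype(int);x1,y1=(hi+8).astype(int)
        m=255-cv2.inRange(h[y0:y1,x0:x1],(95,80,0),(130,255,255));w=cv2.inRange(h[y0:y1,x0:x1],(18,20,70),(38,160,255))&m
        k=max(cv2.findContours(w,0,1)[0],key=cv2.contourArea);b=cv2.boundingRect(k)
        print(n,cn,"expected",lo.round(),hi.round(),"seen",b[0]+x0,b[1]+y0,b[0]+b[2]+x0,b[1]+b[3]+y0)
E
```

```text
sa top expected [189. 108.] [213. 136.] seen 189 110 213 136
sa side expected [184. 178.] [205. 212.] seen 183 180 205 212
sb top expected [225. 110.] [249. 138.] seen 227 113 249 138
sb side expected [207. 164.] [227. 197.] seen 208 165 228 197
```

Both stacks match upright stacks at the bay centres in both cameras. The custards and the cutter are at their targets too. Handing in.

```bash
python3 -c "
from cell import r
print(r.close_job())"
```

```text
the job is handed in; nothing more can be done
None
```

The job is handed in at about 57 s: both custards are in the white tray, both empty stacks in the blue tray and the small cutter in the free steel-grey bay. The cameras showed all five at their bay centres, and nothing touched the large cutter.

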